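Log the waiting tube racks in on the guarded colour keypad

ROBOT

A 6-joint arm with a two-finger parallel gripper is mounted at the origin on the work surface. World frame = base frame: x ahead of the robot, y to its left, z up, the work surface at z = 0. Lengths are in m, angles in rad, forces in N, time in s.
With the tool pointing down it reaches from about 0.25 to 0.8 m from the base axis. Payload 3.9 kg.
Tool frame: the origin (TCP) lies on the centre line of the jaws, within the pads' length; the fingertips stand 22 mm ahead of it and the grasp point (between the pads) lies 3 mm ahead of it; y points along the fingers, z is the direction in which the jaws open and shut, and the axes are right-handed (so a half turn about y gives the same grasp; the last joint's range is limited). The gripper opens to 85 mm and grips with 20 to 120 N. Pads are 22 mm wide; open, the fingers measure 114 mm over their backs; the gripper's body (76 mm by 85 mm) begins 54 mm behind the grasp point. The pads swing forward as they close: fully open they stand 13 mm farther back than shut.
Start: joints at [-1.195, 0.26, -0.138, 1.173, 0, 1.571], TCP at [0.193, -0.488, 0.253] pointing down, gripper open.
Joint ranges: [-2.78, 2.78], [-0.83, 1.72], [-1.28, 1.37], [-1.9, 2.12], [-1.57, 1.48], [-3.14, 3.14]. Speed limits (rad/s): [2.57, 2.57, 3.14, 3.14, 3.14, 3.14].

INTERFACE

Orientations are given as a unit quaternion [x, y, z, w].
In Python, from bench import * gives the robot as it stands. The module is installed in compiled form; this text tells all that it offers.
- The arm moves only by the tool carry_out, never from a script. Its argument "plan" is a list of rows, each a list of 3 entries, a list of its own where there are three numbers: the gripper's target within -1 to 1 (fully open at 1, half-way at 0, shut at -1), then the shift along the tool's x, y, z in mm, then the turn about the tool's y in units of 5 degrees (1.0 is 5 degrees). A call has 1 to 12 rows; each row is the pose to reach, as a shift and turn from the pose commanded when the call began, along the tool's axes at that moment; what a row does not reach only later rows make up. A row lasts 1/10 s, in which the tool goes at most 50 mm and 8.59 degrees, less where a joint would pass 70% of its speed; a pose out of reach is approached as far as the arm can. A call with a gripper value outside its range is refused whole. The fingers move at their own pace and stop on an object; "grip_force" is the grip in N (left out, the last holds). Time passes only in rows, so rows that repeat a pose let the fingers close. It gives the time, the measured TCP pose, the force and the opening at its end, in the units of the state.
- sense(): the state, without advancing time (a new reading comes with each control period).
- get_image(name): name is "scene" or "top" or "wrist"; returns (picture, depth): 384x512x3 uint8, red, green, blue; 384x512 float32, m along the optical axis (not along the pixel's ray), 0 where there is no reading.
- camera_info(name): a dict with "fx", "fy", "cx", "cy" (pixels), "world_from_camera" (4x4, takes a point from camera to world coordinates). Camera axes: x right, y up, looking along -z (the intrinsics and any distortion apply to the point x, -y, -z); pixel columns grow to the right and rows downward; lengths in m; the calibration is good to about 2 mm. A picture is of the moment at which its call begins: read the wrist's pose just before it. camera_info takes no time and is no camera call; for the wrist camera it gives the pose at the moment of the call.
- hand_in(): hands the job in, once; it reports no verdict.
The state is a dict: "time": time; "joints": joint angles; "joint_velocities": joint speeds; "effort": joint torques, N m; "position": TCP position; "tcp_rot": TCP orientation; "wrist_force": force on the tool from outside, world axes, zero at the start; "wrist_torque": the same for the moment, N m; "finger_gap": finger opening in m.
Only numpy, scipy, OpenCV 4.12 (cv2) and the standard library are available. Lean on these libraries where they do the work, as an engineer would, in place of code of your own. Each camera call takes 0.05 s, during which the arm holds its last target. There are 200 camera calls.

TASK

Move the tip box clear of the keypad's sliding guard and leave it standing upright on the bench, then push the guard open without running it into the box. Log in the three tube racks that stand in the tray: one at a time, press fully down and release the key of each rack's colour, in the order the racks stand from the tray's black end, then the white start key; leave the key of the rack outside the tray alone. Finally push the guard fully shut again, and leave the racks, centrifuge, tub and pipette stand where they are.

Things in the scene. Friction and masses are not known exactly. Their poses are not given: they have to be found in the camera images.
- console: white log-in console, fixed; origin on the bench under the centre of its key field, x away from the robot, y to the robot's left. Key deck x -70..70, y -85..85 mm, 30 mm high. Guard rail behind: x 70..105, y -85..265 mm, 49 mm high. Six round cells in two rows, x -28 and 24 mm, at y -52, 0 and 52 mm; their colours change places, and one of the six is a blank dark plug
- guard: see-through sliding guard with orange edges; origin on the bench under its middle, at the console's origin when fully shut over the keys, 175 mm along the console's +y from it when fully open, out over the open bench beside the key deck (the bay). Plate x -65..100, y -83..83 mm, underside 53, top 58 mm above the bench. About 2 N of friction, stays where it is left
- guard_tab (a point): middle of the orange upright tab on top of the guard by which it is pushed: 60 mm along the console's x, 10 mm thick along y, its top 16 mm above this point and the plate's top 16 mm below it
- key_red_top (a point): centre of the top of the red key: round cap 34 mm across, standing 16 mm above the console's deck when fresh (46 mm above the bench), in a bezel 42 mm across and 5 mm high. A spring key: pressed straight down it goes 8 mm to its stop (top 38 mm above the bench) at about 4.5 N; let go after a full press it comes back only part-way, to about 43 mm, which shows that it has been taken
- key_blue_top (a point): centre of the top of the blue key: round cap 34 mm across, standing 16 mm above the console's deck when fresh (46 mm above the bench), in a bezel 42 mm across and 5 mm high. A spring key: pressed straight down it goes 8 mm to its stop (top 38 mm above the bench) at about 4.5 N; let go after a full press it comes back only part-way, to about 43 mm, which shows that it has been taken
- key_green_top (a point): centre of the top of the green key: round cap 34 mm across, standing 16 mm above the console's deck when fresh (46 mm above the bench), in a bezel 42 mm across and 5 mm high. A spring key: pressed straight down it goes 8 mm to its stop (top 38 mm above the bench) at about 4.5 N; let go after a full press it comes back only part-way, to about 43 mm, which shows that it has been taken
- key_yellow_top (a point): centre of the top of the yellow key: round cap 34 mm across, standing 16 mm above the console's deck when fresh (46 mm above the bench), in a bezel 42 mm across and 5 mm high. A spring key: pressed straight down it goes 8 mm to its stop (top 38 mm above the bench) at about 4.5 N; let go after a full press it comes back only part-way, to about 43 mm, which shows that it has been taken
- key_white_top (a point): centre of the top of the white start key: round cap 34 mm across, standing 16 mm above the console's deck when fresh (46 mm above the bench), in a bezel 42 mm across and 5 mm high. A spring key: pressed straight down it goes 8 mm to its stop (top 38 mm above the bench) at about 4.5 N; let go after a full press it comes back only part-way, to about 43 mm, which shows that it has been taken
- tray: queue tray fixed on the bench beyond the console: open aluminium frame 276 mm long in y and 124 mm in x, walls 30 mm high, origin on the bench at its centre; its y points to the robot's left. Its end wall at +y is black and 40 mm high: the queue starts there. Three places in a row, place 1 next to the black end
- place1 (a point): middle of the first place of the tray, 24 mm above the bench, next to the black end
- place2 (a point): middle of the second place of the tray, 24 mm above the bench
- place3 (a point): middle of the third place of the tray, 24 mm above the bench
- rack_red_mid (a point): centre of the loose red tube rack, 106 x 62 x 48 mm; it stands either in a place of the tray or on the bench just outside the tray's black end. Not to be handled
- rack_blue_mid (a point): centre of the loose blue tube rack, 106 x 62 x 48 mm; it stands either in a place of the tray or on the bench just outside the tray's black end. Not to be handled
- rack_green_mid (a point): centre of the loose green tube rack, 106 x 62 x 48 mm; it stands either in a place of the tray or on the bench just outside the tray's black end. Not to be handled
- rack_yellow_mid (a point): centre of the loose yellow tube rack, 106 x 62 x 48 mm; it stands either in a place of the tray or on the bench just outside the tray's black end. Not to be handled
- tipbox_mid (a point): centre of the loose pipette tip box, half-way up: dark blue with a pale closed lid, 112 mm along its x, 64 mm along its y, 65 mm high, 0.18 to 0.35 kg; it stands in the guard's bay, beside the key deck
- tipbox: the same tip box; origin at the centre of its underside
- centrifuge_mid (a point): loose mini centrifuge with a domed lid, 128 mm across, 105 mm high, to the right of the console; point on its axis 50 mm up. Bystander
- tub_mid (a point): loose clear tub of blue tips, 82 mm across, 95 mm high, to the left beyond the end of the guard rail; point on its axis 48 mm up. Bystander
- pipettes_mid (a point): loose stand with four pipettes, 116 mm across, 207 mm high, to the left beyond the bay; point on its axis 100 mm up. Bystander
Not all that is in view belongs to the job. What is shaped like the tipbox but purple is not meant.

How it is judged:
On the way, in this order (a step that is already met when the one before it is completed fails the run):
1. the key in the colour of the first rack in the tray is fully down, the other keys are let go, and no key that comes later has been pressed yet (((horizontal distance between rack_red_mid and place1 below 0.03 m and height (world z) of key_red_top below 0.04 m and height (world z) of each of key_blue_top, key_green_top, key_yellow_top, key_white_top above 0.0412 m) or (horizontal distance between rack_blue_mid and place1 below 0.03 m and height (world z) of key_blue_top below 0.04 m and height (world z) of each of key_red_top, key_green_top, key_yellow_top, key_white_top above 0.0412 m) or (horizontal distance between rack_green_mid and place1 below 0.03 m and height (world z) of key_green_top below 0.04 m and height (world z) of each of key_red_top, key_blue_top, key_yellow_top, key_white_top above 0.0412 m) or (horizontal distance between rack_yellow_mid and place1 below 0.03 m and height (world z) of key_yellow_top below 0.04 m and height (world z) of each of key_red_top, key_blue_top, key_green_top, key_white_top above 0.0412 m)) and not ((horizontal distance between rack_red_mid and place2 below 0.03 m and height (world z) of key_red_top below 0.0438 m) or (horizontal distance between rack_blue_mid and place2 below 0.03 m and height (world z) of key_blue_top below 0.0438 m) or (horizontal distance between rack_green_mid and place2 below 0.03 m and height (world z) of key_green_top below 0.0438 m) or (horizontal distance between rack_yellow_mid and place2 below 0.03 m and height (world z) of key_yellow_top below 0.0438 m)) and not ((horizontal distance between rack_red_mid and place3 below 0.03 m and height (world z) of key_red_top below 0.0438 m) or (horizontal distance between rack_blue_mid and place3 below 0.03 m and height (world z) of key_blue_top below 0.0438 m) or (horizontal distance between rack_green_mid and place3 below 0.03 m and height (world z) of key_green_top below 0.0438 m) or (horizontal distance between rack_yellow_mid and place3 below 0.03 m and height (world z) of key_yellow_top below 0.0438 m)) and height (world z) of key_white_top above 0.0438 m), for 0.05 s.
2. the key in the colour of the second rack in the tray is fully down, the other keys are let go, and no key that comes later has been pressed yet (((horizontal distance between rack_red_mid and place2 below 0.03 m and height (world z) of key_red_top below 0.04 m and height (world z) of each of key_blue_top, key_green_top, key_yellow_top, key_white_top above 0.0412 m) or (horizontal distance between rack_blue_mid and place2 below 0.03 m and height (world z) of key_blue_top below 0.04 m and height (world z) of each of key_red_top, key_green_top, key_yellow_top, key_white_top above 0.0412 m) or (horizontal distance between rack_green_mid and place2 below 0.03 m and height (world z) of key_green_top below 0.04 m and height (world z) of each of key_red_top, key_blue_top, key_yellow_top, key_white_top above 0.0412 m) or (horizontal distance between rack_yellow_mid and place2 below 0.03 m and height (world z) of key_yellow_top below 0.04 m and height (world z) of each of key_red_top, key_blue_top, key_green_top, key_white_top above 0.0412 m)) and not ((horizontal distance between rack_red_mid and place3 below 0.03 m and height (world z) of key_red_top below 0.0438 m) or (horizontal distance between rack_blue_mid and place3 below 0.03 m and height (world z) of key_blue_top below 0.0438 m) or (horizontal distance between rack_green_mid and place3 below 0.03 m and height (world z) of key_green_top below 0.0438 m) or (horizontal distance between rack_yellow_mid and place3 below 0.03 m and height (world z) of key_yellow_top below 0.0438 m)) and height (world z) of key_white_top above 0.0438 m), for 0.05 s.
3. the key in the colour of the third rack in the tray is fully down, the other keys are let go, and no key that comes later has been pressed yet (((horizontal distance between rack_red_mid and place3 below 0.03 m and height (world z) of key_red_top below 0.04 m and height (world z) of each of key_blue_top, key_green_top, key_yellow_top, key_white_top above 0.0412 m) or (horizontal distance between rack_blue_mid and place3 below 0.03 m and height (world z) of key_blue_top below 0.04 m and height (world z) of each of key_red_top, key_green_top, key_yellow_top, key_white_top above 0.0412 m) or (horizontal distance between rack_green_mid and place3 below 0.03 m and height (world z) of key_green_top below 0.04 m and height (world z) of each of key_red_top, key_blue_top, key_yellow_top, key_white_top above 0.0412 m) or (horizontal distance between rack_yellow_mid and place3 below 0.03 m and height (world z) of key_yellow_top below 0.04 m and height (world z) of each of key_red_top, key_blue_top, key_green_top, key_white_top above 0.0412 m)) and height (world z) of key_white_top above 0.0438 m), for 0.05 s.
4. the white start key is fully down and the other keys are let go (height (world z) of key_white_top below 0.04 m and height (world z) of each of key_red_top, key_blue_top, key_green_top, key_yellow_top above 0.0412 m), for 0.05 s.
At the end, for the whole second after the job is handed in: guard shut to within 6 mm; all keys let go (less than 4.8 mm down); tip box upright (within 0.1 rad), at rest on the bench; racks and the three bystanders within 15 mm of where they started (y of guard in the frame of console below 0.006 m and height (world z) of each of key_red_top, key_blue_top, key_green_top, key_yellow_top, key_white_top above 0.0412 m and angle between tipbox_mid's own z axis and vertical below 0.1 rad and height (world z) of tipbox_mid between 0.028 and 0.038 m and linear speed of tipbox below 0.02 m/s and distance of each of rack_red_mid, rack_blue_mid, rack_green_mid, rack_yellow_mid, centrifuge_mid, tub_mid, pipettes_mid from where it was at the start of the episode below 0.015 m); the robot touches nothing.
It fails at once if the key in the colour of the rack outside the tray is pressed ((horizontal distance between rack_red_mid and place2 above 0.15 m and height (world z) of key_red_top below 0.0412 m) or (horizontal distance between rack_blue_mid and place2 above 0.15 m and height (world z) of key_blue_top below 0.0412 m) or (horizontal distance between rack_green_mid and place2 above 0.15 m and height (world z) of key_green_top below 0.0412 m) or (horizontal distance between rack_yellow_mid and place2 above 0.15 m and height (world z) of key_yellow_top below 0.0412 m)).
It fails at once if the guard is run into the tip box (contact force between guard and tipbox above 1 N).
It fails at once if the tip box is tipped over (angle between tipbox_mid's own z axis and vertical above 0.4 rad).
It fails at once if a rack, the centrifuge, the tub or the pipette stand is shifted by more than 15 mm or tipped by more than 0.3 rad (distance of any of rack_red_mid, rack_blue_mid, rack_green_mid, rack_yellow_mid, centrifuge_mid, tub_mid, pipettes_mid from where it was at the start of the episode above 0.015 m or angle between any of rack_red_mid, rack_blue_mid, rack_green_mid, rack_yellow_mid, centrifuge_mid, tub_mid, pipettes_mid's own z axis and vertical above 0.3 rad).
It also fails if it takes over 69 s, if anything falls off the work surface, if the arm or the gripper's body presses on something with over 40 N, if the wrist force passes 120 N, or if a joint passes its speed limit or range.

## Working session

There is one attempt and no reset: what is moved stays moved. The work goes in short steps, Python scripts to look and compute and a tool call to move; the robot and the scene stay as the last step left them, time stands still between calls to the robot, and variables do not carry over. Pictures are saved under pics/ and viewed, on a budget of 10 in all, crops included, one or two more only if the job needs it, and the job is handed in when it is done.

Besides the shell and the picture viewer there is one more tool, called as a command line: name --argument value ..., lists and objects as JSON in quotes. carry_out: Moves the arm, as the interface text tells. Its arguments: {"type":"object","properties":{"plan":{"type":"array","items":{"type":"array"}},"grip_force":{"type":"number"}},"required":["plan"]}

```bash
mkdir -p pics
cat > h.py <<'E'
from bench import *
import numpy as np, cv2
def grab(n):
    ci=camera_info(n); im,d=get_image(n)
    np.savez(f'{n}.npz',im=im,d=d,**{k:np.array(ci[k]) for k in('fx','fy','cx','cy','world_from_camera')})
    print(n,{k:v for k,v in ci.items() if k!='world_from_camera'})
    return im,d
def ray(n,u,v):
    z=np.load(f'{n}.npz');W=z['world_from_camera']
    r=np.array([(u-z['cx'])/z['fx'],-(v-z['cy'])/z['fy'],-1.]);return W[:3,3],W[:3,:3]@r,z
def atz(n,u,v,h):
    o,r,_=ray(n,u,v);return o+r*(h-o[2])/r[2]
def dep(n,u,v):
    o,r,z=ray(n,u,v);return o+r*float(z['d'][int(round(v)),int(round(u))])
def proj(n,p):
    z=np.load(f'{n}.npz');q=np.linalg.inv(z['world_from_camera'])@np.r_[p,1]
    return z['cx']+z['fx']*q[0]/-q[2], z['cy']-z['fy']*q[1]/-q[2]
E
python3 - <<'E'
from h import *
for n in('top','scene'):
    im,d=grab(n); cv2.imwrite(f'pics/{n}0.png',cv2.resize(im[:,:,::-1],(800,600),interpolation=cv2.INTER_CUBIC))
print(sense()); print(np.load('top.npz')['world_from_camera'],np.load('scene.npz')['world_from_camera'])
E
```

```text
top {'fx': 383.4985910334274, 'fy': 383.4985910334274, 'cx': 258.4035771528219, 'cy': 192.59808510490527}
scene {'fx': 358.97194251204246, 'fy': 358.97194251204246, 'cx': 256.9099929528865, 'cy': 185.12351546417847}
{'time': 0.1, 'joints': array([-1.19501092e+00,  2.60554474e-01, -1.39249179e-01,  1.17270561e+00,
       -4.69243500e-06,  1.57078056e+00]), 'joint_velocities': array([-0.00078037, -0.00138693,  0.00348676, -0.00183823, -0.00227196,
       -0.00164771]), 'effort': array([-9.07093818e-04, -4.06509018e+01,  2.54527634e+01,  1.00780503e-02,
       -5.89796355e-05,  6.30299695e-06]), 'position': array([ 0.19246164, -0.48782404,  0.25257814]), 'tcp_rot': array([-0.13220002,  0.69525508, -0.69406579,  0.13197052]), 'wrist_force': array([-0.80946727,  0.15489527, -0.11658505]), 'wrist_torque': array([0.00275606, 0.00802759, 0.00211084]), 'finger_gap': 0.08558491081694755}
[[ 0.06791512  0.97516245 -0.21082158  0.39881935]
 [-0.99767187  0.06506834 -0.02041918  0.03287211]
 [-0.00619421  0.21171753  0.97731127  1.03291115]
 [ 0.          0.          0.          1.        ]] [[ 0.18379807 -0.5380457   0.82263303  1.5097937 ]
 [ 0.98288429  0.08993829 -0.16077805 -0.14808109]
 [ 0.01251973  0.83810377  0.54536715  0.683939  ]
 [ 0.          0.          0.          1.        ]]
```

View pics/top0.png

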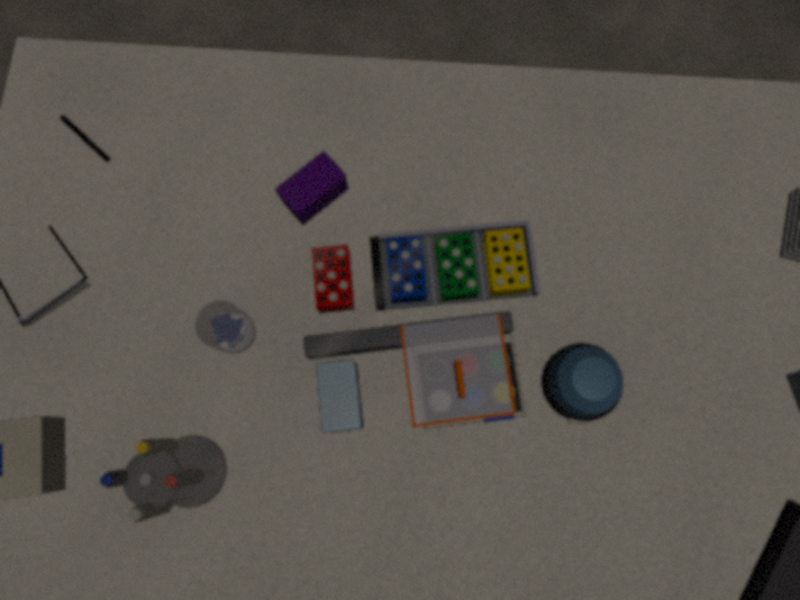

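View pics/scene0.png

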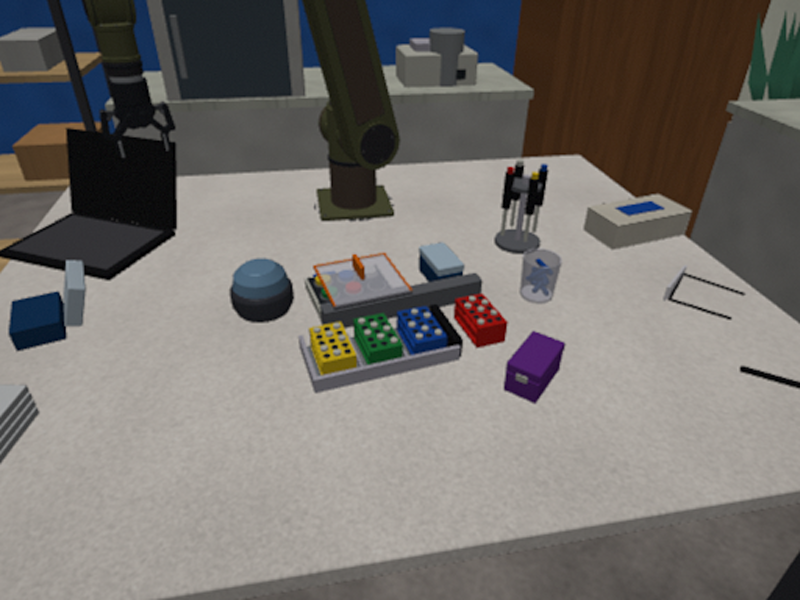

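The top view shows the racks from the black end (370,270) as blue (407,270), green (457,265), yellow (508,260), with red outside at (333,278). The tip box is at (340,396), the guard tab at (460,379), and the rail runs from (305,345) to (512,322). The scene view shows the same order.

Run:
```python
from h import *
z=np.load('top.npz');im=z['im'][185:285,185:345]
g=np.clip(im.astype(float)*1.8,0,255).astype('uint8')
cv2.imwrite('pics/topc.png',cv2.resize(g[:,:,::-1],(800,500),interpolation=cv2.INTER_CUBIC))
k=.64
for nm,u,v,h in[('box',339,396,.065),('tab',460,379,.09),('railL',306,346,.049),('cent',583,380,.08),('tub',225,327,.09),('pipbase',188,470,.02),('guardBL',414,424,.058),('guardBR',515,413,.058),('white',441,401,.046)]:
    print(nm,atz('top',u*k,v*k,h).round(3),dep('top',u*k,v*k).round(3))
from scipy.spatial.transform import Rotation as R
print(R.from_quat(sense()['tcp_rot']).as_matrix().round(3)); print(camera_info('wrist'))
```

```text
box [0.446 0.146 0.065] [0.446 0.146 0.064]
tab [ 0.483 -0.044  0.09 ] [ 0.484 -0.044  0.088]
railL [0.524 0.21  0.049] [0.524 0.21  0.049]
cent [ 0.496 -0.238  0.08 ] [ 0.493 -0.231  0.105]
tub [0.541 0.335 0.09 ] [0.548 0.35  0.043]
pipbase [0.312 0.387 0.02 ] [0.324 0.339 0.155]
guardBL [0.41  0.023 0.058] [0.41  0.023 0.063]
guardBR [ 0.438 -0.137  0.058] [ 0.439 -0.141  0.033]
white [ 0.45  -0.018  0.046] [ 0.449 -0.018  0.059]
[[-0.93  -0.001  0.367]
 [-0.367  0.002 -0.93 ]
 [ 0.    -1.    -0.002]]
{'fx': 324.185619839131, 'fy': 324.185619839131, 'cx': 253.2454354357441, 'cy': 191.2583210414101, 'world_from_camera': array([[ 0.36723416,  0.88494136,  0.28638761,  0.26551128],
       [-0.93012724,  0.34990436,  0.11149102, -0.4598415 ],
       [-0.00154526, -0.30732023,  0.9516049 ,  0.37300314],
       [ 0.        ,  0.        ,  0.        ,  1.        ]])}
```

View pics/topc.png

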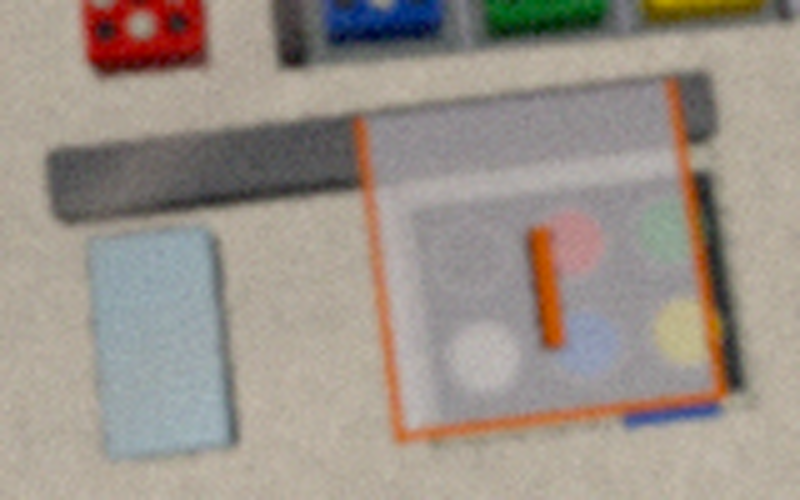

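```bash
cat >> h.py <<'E'
from scipy.spatial.transform import Rotation as R
def move(p,yaw=None):
    "print tool shift (mm) and turn (units) from the present pose to TCP p, tool z axis at console/box yaw"
    s=sense();M=R.from_quat(s['tcp_rot']).as_matrix()
    out=(M.T@(np.array(p)-s['position'])*1000).round(1)
    t=None
    if yaw is not None:
        # tool z heading now
        h=np.arctan2(M[1,2],M[0,2]); want=yaw-np.pi/2
        d=(want-h+np.pi/2)%np.pi-np.pi/2
        t=round(float(-np.degrees(d)/5),2)   # tool y points down
    print('shift',out,'turn',t,'t',s['time'],'F',s['wrist_force'].round(1))
E
python3 - <<'E'
from h import *
c=lambda u,v,h:atz('top',u/5+185-.4,v/5+185-.4,h)[:2]
def fit(uv,h,loc):
    P=np.array([c(*q,h) for q in uv]);L=np.array(loc)/1000
    a=P-P.mean(0);b=L-L.mean(0)
    th=np.arctan2((b[:,0]*a[:,1]-b[:,1]*a[:,0]).sum(),(b*a).sum());Rm=np.array([[np.cos(th),-np.sin(th)],[np.sin(th),np.cos(th)]])
    t=P.mean(0)-Rm@L.mean(0);print(t.round(4),round(np.degrees(th),2),'res',np.abs(P-(L@Rm.T+t)).max().round(4),np.linalg.norm(P-np.roll(P,1,0),axis=1).round(3));return t,th,Rm
t,th,Rm=fit([(358,118),(672,80),(722,393),(400,437)],.058,[(100,83),(100,-83),(-65,-83),(-65,83)])
fit([(52,150),(712,72),(712,138),(60,217)],.049,[(105,265),(105,-85),(70,-85),(70,265)])
b,bth,_=fit([(90,238),(213,228),(235,442),(108,457)],.065,[(56,32),(56,-32),(-56,-32),(-56,32)])
for n,u,v in[('white',484,356),('blue',587,344),('yellow',687,330),('red',573,242),('green',676,231)]:
    print(n,((Rm.T@(c(u,v,.046)-t))*1000).round(1))
print('tab',((Rm.T@(c(545,290,.09)-t))*1000).round(1))
move([*b,.15],bth)
E
```

```text
[ 0.4866 -0.0432] 11.16 res 0.0024 [0.162 0.164 0.161 0.162]
[ 0.4873 -0.0633] 10.7 res 0.0062 [0.035 0.346 0.035 0.34 ]
[0.4476 0.1462] 10.28 res 0.0032 [0.109 0.062 0.107 0.063]
white [-29.1  33.5]
blue [-29.7 -19.3]
yellow [-29.2 -70.9]
red [ 22.5 -20. ]
green [ 21.4 -73.4]
tab [-3.2  2.1]
shift [-470.1  103.4 -496. ] turn 2.25 t 0.1 F [-0.8  0.2 -0.1]
```

carry_out --plan '[[1,[-47,4,-50],0.2],[1,[-94,8,-99],0.5],[1,[-141,12,-149],0.7],[1,[-188,16,-198],0.9],[1,[-235,20,-248],1.1],[1,[-282,24,-298],1.4],[1,[-329,28,-347],1.6],[1,[-376,30,-397],1.8],[1,[-423,30,-446],2.0],[1,[-470,30,-496],2.25],[1,[-470,30,-496],2.25],[1,[-470,30,-496],2.25]]'

```text
time: 1.3
position: [0.4165, 0.0697, 0.2251]
tcp_rot: [0.064, -0.704, 0.704, -0.064]
wrist_force: [1.4, -1.2, 0.5]
finger_gap: 0.085
```

carry_out --plan '[[1,[-15,0,-78],0],[1,[-15,0,-78],0],[1,[-15,0,-78],0],[1,[-15,0,-78],0]]'

```text
time: 1.7
position: [0.4257, 0.1075, 0.225]
tcp_rot: [-0.082, 0.714, -0.691, 0.078]
wrist_force: [-0.6, 0.6, -0.2]
finger_gap: 0.0856
```

Run:
```python
from h import *
im,d=grab('wrist');print(sense()['position'],np.load('wrist.npz')['world_from_camera'].round(3))
move([.4476,.1462,.15],np.radians(10.28))
cv2.imwrite('pics/w1.png',cv2.resize(np.clip(im[:,:,::-1]*1.6,0,255).astype('uint8'),(800,600),interpolation=cv2.INTER_CUBIC))
```

```text
wrist {'fx': 324.185619839131, 'fy': 324.185619839131, 'cx': 253.2454354357441, 'cy': 191.2583210414101}
[0.42559635 0.10718541 0.22506661] [[ 0.225  0.924  0.308  0.503]
 [-0.974  0.223  0.04   0.121]
 [-0.032 -0.309  0.95   0.345]
 [ 0.     0.     0.     1.   ]]
shift [-30.3  76.  -30.7] turn 0.53 t 1.75 F [-0.1 -0.6 -0.8]
```

View pics/w1.png

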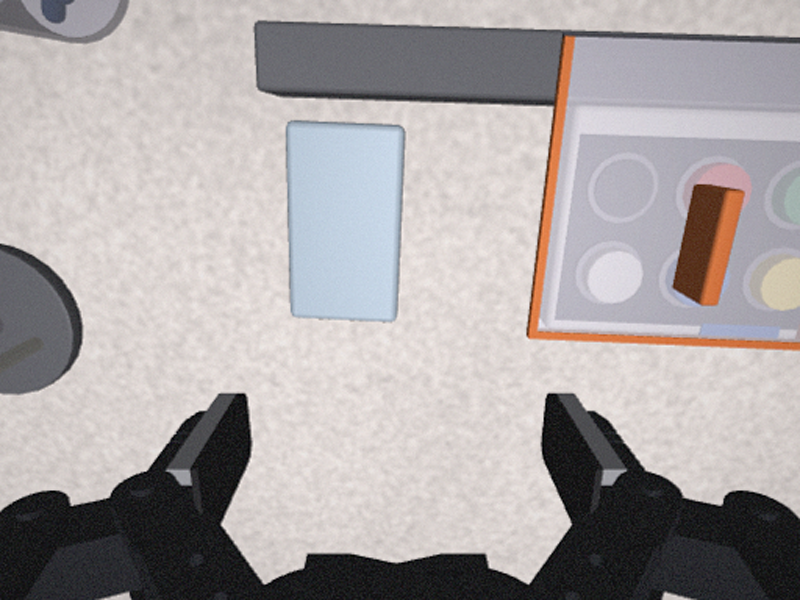

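The wrist view shows the box top with corners at about (287,122), (404,126), (398,321), (292,318), and the guard and keys to its right: white (613,277), plug (622,187). The arm was still settling, so I'll hold and remeasure.

carry_out --plan '[[1,[0,0,0],0],[1,[0,0,0],0],[1,[0,0,0],0]]'

```text
time: 2.05
position: [0.4261, 0.1077, 0.2254]
tcp_rot: [-0.081, 0.714, -0.691, 0.078]
wrist_force: [0.3, -0.1, 0.0]
finger_gap: 0.0853
```

```bash
cat >> h.py <<'E'
def boxfit(n,h=.064,lo=(85,20,60),hi=(125,140,255),wr=None):
    im=np.load(n+'.npz')['im'];hsv=cv2.cvtColor(im,cv2.COLOR_RGB2HSV)
    m=cv2.inRange(hsv,lo,hi);m=cv2.morphologyEx(m,cv2.MORPH_OPEN,np.ones((5,5)))
    for c in sorted(cv2.findContours(m,0,1)[0],key=cv2.contourArea)[::-1][:3]:
        P=np.array([atz(n,*q[0],h)[:2] for q in c],np.float32)*1000
        D=dep(n,*np.mean(c[:,0],axis=0))
        print('rect mm',cv2.minAreaRect(P),'depth pt',D.round(4))
E
python3 - <<'E'
from h import *
s=sense();print(s['position'],s['joint_velocities'].round(3),R.from_quat(s['tcp_rot']).as_matrix().round(3))
grab('wrist');boxfit('wrist');boxfit('top')
E
```

```text
[0.42608854 0.10769863 0.22541729] [ 0.007  0.002  0.003 -0.001  0.001  0.001] [[-0.975 -0.008  0.224]
 [-0.224  0.032 -0.974]
 [ 0.001 -0.999 -0.033]]
wrist {'fx': 324.185619839131, 'fy': 324.185619839131, 'cx': 253.2454354357441, 'cy': 191.2583210414101}
rect mm ((446.78759765625, 146.92626953125), (110.25234985351562, 62.77755355834961), 10.687352180480957) depth pt [0.451  0.1478 0.064 ]
rect mm ((440.49700927734375, -89.82286071777344), (7.571579456329346, 45.63182067871094), 11.022127151489258) depth pt [ 0.4391 -0.0951  0.0573]
rect mm ((520.2864990234375, 313.81317138671875), (9.05267333984375, 6.297604560852051), 1.014256477355957) depth pt [0.5204 0.3136 0.0637]
rect mm ((498.69732666015625, -265.0402526855469), (77.06585693359375, 79.97993469238281), 0.5005093812942505) depth pt [ 0.4934 -0.2507  0.1058]
rect mm ((472.58203125, 152.01161193847656), (56.91084671020508, 58.08998107910156), 5.616161823272705) depth pt [0.4718 0.1526 0.0665]
rect mm ((411.9994201660156, 135.29220581054688), (36.28812789916992, 49.71527099609375), 5.4262566566467285) depth pt [0.4087 0.1337 0.0666]
```

Run:
```python
from h import *
move([.4475,.1467,.14],np.radians(10.6))
```

```text
shift [-29.6  86.4 -30.2] turn 0.48 t 2.1 F [-1.   0.4  0.1]
```

carry_out --plan '[[1,[-15,20,-15],0.24],[1,[-29.6,45,-30.2],0.48],[1,[-29.6,86.4,-30.2],0.48],[1,[-29.6,86.4,-30.2],0.48],[1,[-29.6,86.4,-30.2],0.48],[1,[-29.6,86.4,-30.2],0.48],[1,[-29.6,86.4,-30.2],0.48]]'

```text
time: 2.8
position: [0.4551, 0.1199, 0.1418]
tcp_rot: [-0.08, 0.722, -0.682, 0.077]
wrist_force: [-0.5, 0.1, -0.5]
finger_gap: 0.0854
```

Run:
```python
from h import *
grab('wrist');boxfit('wrist');move([.4475,.1467,.042],np.radians(10.6));print(sense()['position'],R.from_quat(sense()['tcp_rot']).as_matrix().round(3))
```

```text
wrist {'fx': 324.185619839131, 'fy': 324.185619839131, 'cx': 253.2454354357441, 'cy': 191.2583210414101}
rect mm ((447.8255310058594, 147.09378051757812), (112.02137756347656, 62.49448776245117), 10.6427583694458) depth pt [0.4538 0.1477 0.0648]
rect mm ((467.3841552734375, -33.608734130859375), (22.628808975219727, 9.216879844665527), 10.789152145385742) depth pt [ 0.4662 -0.0391  0.0583]
shift [  1.5 101.  -22.1] turn 0.43 t 2.85 F [0.1 1.1 0.3]
[0.45497799 0.11992219 0.14162763] [[-0.975 -0.012  0.221]
 [-0.221  0.056 -0.974]
 [-0.001 -0.998 -0.057]]
```

Run:
```python
from h import *
s=sense();print(s['joints'].round(3),s['joint_velocities'].round(3))
```

```text
[ 0.222  0.248 -0.469  0.854  0.057  3.141] [ 0.001  0.002 -0.009 -0.003 -0.    -0.   ]
```

carry_out --plan '[[1,[0,0,0],-1.7],[1,[0,0,0],-3.4],[1,[0,0,0],-5.1],[1,[0,0,0],-6.8],[1,[0,0,0],-8.5],[1,[0,0,0],-10.2],[1,[0,0,0],-11.9],[1,[0,0,0],-13.6],[1,[0,0,0],-15.3],[1,[0,0,0],-17],[1,[0,0,0],-18],[1,[0,0,0],-18]]'

```text
time: 4.05
position: [0.4544, 0.1198, 0.141]
tcp_rot: [-0.54, 0.457, -0.425, 0.565]
wrist_force: [0.0, -0.6, 0.7]
finger_gap: 0.0857
```

Run:
```python
from h import *
move([.4475,.1467,.14],np.radians(10.6));s=sense();print(s['position'],R.from_quat(s['tcp_rot']).as_matrix().round(3),s['joints'].round(3))
```

```text
shift [-27.7   2.5  -0.8] turn -17.57 t 4.05 F [ 0.  -0.6  0.7]
[0.45441975 0.11980873 0.14097493] [[ 0.22  -0.013  0.975]
 [-0.974  0.055  0.221]
 [-0.057 -0.998 -0.   ]] [ 0.222  0.248 -0.47   0.853  0.057  1.57 ]
```

carry_out --plan '[[1,[-5,0,0],-1.7],[1,[-10,0,0],-3.4],[1,[-15,0,0],-5.1],[1,[-20,0,0],-6.8],[1,[-25,0,0],-8.5],[1,[-28,2,-1],-10.2],[1,[-28,2,-1],-11.9],[1,[-28,2,-1],-13.6],[1,[-28,2,-1],-15.3],[1,[-28,2,-1],-17],[1,[-28,2,-1],-17.6],[1,[-28,2,-1],-17.6]]'

```text
time: 5.25
position: [0.447, 0.1469, 0.1402]
tcp_rot: [-0.684, -0.063, 0.069, 0.724]
wrist_force: [0.6, -0.6, -0.2]
finger_gap: 0.0854
```

Run:
```python
from h import *
grab('wrist');boxfit('wrist')
s=sense();M=R.from_quat(s['tcp_rot']).as_matrix();print(s['position'],M.round(3),s['joints'].round(3))
g=np.array([.4477,.1471,.040]);move(g-M[:,1]*.003,np.radians(10.6))
```

```text
wrist {'fx': 324.185619839131, 'fy': 324.185619839131, 'cx': 253.2454354357441, 'cy': 191.2583210414101}
rect mm ((444.9209289550781, 146.8914337158203), (112.30342102050781, 63.20052719116211), 10.601606369018555) depth pt [0.4394 0.1454 0.0646]
rect mm ((497.5352783203125, 302.1329345703125), (20.47918701171875, 10.711130142211914), 20.507431030273438) depth pt [0.512  0.3235 0.0406]
rect mm ((504.5352478027344, 314.85992431640625), (6.379250526428223, 9.28414249420166), 7.977513313293457) depth pt [0.5104 0.3228 0.0558]
[0.44690757 0.14689397 0.1400392 ] [[ 0.983 -0.014 -0.184]
 [ 0.184  0.055  0.981]
 [-0.004 -0.998  0.057]] [ 0.282  0.248 -0.472  0.848  0.057  0.096]
shift [ 1.2 96.9 -5.6] turn 0.0 t 5.3 F [-0.4  0.4  0.8]
```

carry_out --plan '[[1,[1,0,-5.6],0],[1,[1,25,-5.6],0],[1,[1,50,-5.6],0],[1,[1,75,-5.6],0],[1,[1,97,-5.6],0],[1,[1,97,-5.6],0],[1,[1,97,-5.6],0]]'

```text
time: 6.0
position: [0.4471, 0.1465, 0.0424]
tcp_rot: [-0.684, -0.062, 0.07, 0.723]
wrist_force: [-0.1, 0.7, -1.1]
finger_gap: 0.0857
```

carry_out --plan '[[-1,[0,0,0],0],[-1,[0,0,0],0],[-1,[0,0,0],0],[-1,[0,0,0],0],[-1,[0,0,0],0],[-1,[0,0,0],0],[-1,[0,0,0],0],[-1,[0,0,0],0]]' --grip_force 30

```text
time: 6.8
position: [0.4485, 0.1473, 0.0439]
tcp_rot: [-0.684, -0.064, 0.069, 0.724]
wrist_force: [-1.0, 0.7, 5.9]
finger_gap: 0.0645
```

Run:
```python
from h import *
s=sense();print(s['position'],s['finger_gap'])
move(s['position']+[0,0,.025]);move(s['position']+[-.165,-.03,.025]);move(s['position']+[-.165,-.03,.0])
```

```text
[0.44847211 0.14726338 0.04393836] 0.06453721386480973
shift [ -0.  -25.    1.4] turn None t 6.8 F [-1.   0.7  5.9]
shift [-167.7  -24.7    2.7] turn None t 6.8 F [-1.   0.7  5.9]
shift [-167.7    0.3    1.3] turn None t 6.8 F [-1.   0.7  5.9]
```

carry_out --plan '[[-1,[0,-12,1],0],[-1,[0,-25,1.4],0],[-1,[0,-25,1.4],0],[-1,[-30,-25,2],0],[-1,[-60,-25,2],0],[-1,[-90,-25,2],0],[-1,[-120,-25,2],0],[-1,[-140,-25,-20],0],[-1,[-165,-25,-42],0],[-1,[-180,-24,-64],0],[-1,[-180,-24,-64],0],[-1,[-180,-24,-64],0]]'

```text
time: 8.0
position: [0.2828, 0.049, 0.0635]
tcp_rot: [-0.684, -0.063, 0.069, 0.724]
wrist_force: [0.6, 0.3, -1.6]
finger_gap: 0.0644
```

Run:
```python
from h import *
s=sense();M=R.from_quat(s['tcp_rot']).as_matrix();print(s['position'],M.round(3),s['finger_gap'],s['joints'].round(3))
p=s['position'].copy();p[2]=.044;move(p)
im,d=grab('scene');cv2.imwrite('pics/s2.png',cv2.resize(im[60:252,160:416,::-1],(800,600),interpolation=cv2.INTER_CUBIC))
```

```text
[0.28284408 0.04895229 0.06350365] [[ 0.983 -0.014 -0.185]
 [ 0.185  0.055  0.981]
 [-0.004 -0.998  0.057]] 0.06441457186922628 [ 0.113  0.073 -0.964  0.541  0.056 -0.074]
shift [ 0.1 19.5 -1.1] turn None t 8.0 F [ 0.6  0.3 -1.6]
scene {'fx': 358.97194251204246, 'fy': 358.97194251204246, 'cx': 256.9099929528865, 'cy': 185.12351546417847}
```

View pics/s2.png

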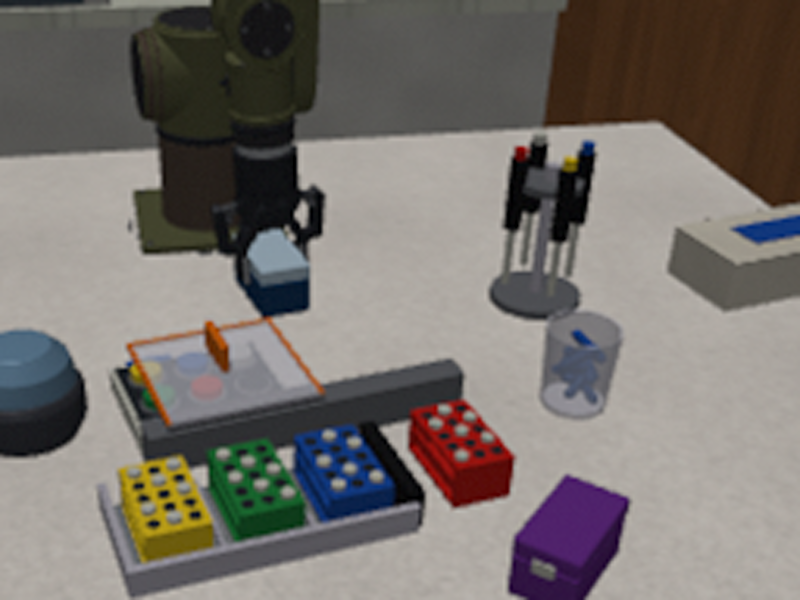

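The scene view shows the box held near the base at (278,275), clear of the guard, with the guard still nearly shut. Lowering it.

carry_out --plan '[[-1,[0,8,-0.5],0],[-1,[0,16,-1],0],[-1,[0,18.5,-1],0],[-1,[0,18.5,-1],0]]'

```text
time: 8.45
position: [0.2825, 0.0495, 0.0445]
tcp_rot: [-0.684, -0.063, 0.07, 0.723]
wrist_force: [0.0, -0.5, -1.1]
finger_gap: 0.0638
```

carry_out --plan '[[-0.3,[0,0,0],0],[0,[0,0,0],0],[0.4,[0,0,0],0],[0.7,[0,0,0],0],[1,[0,0,0],0],[1,[0,0,0],0],[1,[0,0,0],0],[1,[0,0,0],0],[1,[0,-30,0],0],[1,[0,-70,4],0],[1,[0,-110,6],0],[1,[0,-120,6],0]]'

```text
time: 9.65
position: [0.2856, 0.0488, 0.1686]
tcp_rot: [-0.684, -0.065, 0.067, 0.724]
wrist_force: [1.0, 0.1, -0.4]
finger_gap: 0.0854
```

Run:
```python
from h import *
s=sense();print(s['position'],s['joints'].round(3))
im,_=grab('wrist');boxfit('wrist')
im2,_=grab('scene');grab('top');boxfit('top')
a=cv2.resize(im[:,:,::-1],(400,300));b=cv2.resize(im2[60:252,160:416,::-1],(400,300))
cv2.imwrite('pics/c3.png',np.hstack([a,b]))
```

```text
[0.28564375 0.04877155 0.16863099] [ 0.111 -0.084 -0.765  0.892  0.056 -0.077]
wrist {'fx': 324.185619839131, 'fy': 324.185619839131, 'cx': 253.2454354357441, 'cy': 191.2583210414101}
rect mm ((279.47869873046875, 47.30901336669922), (111.24955749511719, 62.58775329589844), 10.61915397644043) depth pt [0.2742 0.0459 0.0652]
scene {'fx': 358.97194251204246, 'fy': 358.97194251204246, 'cx': 256.9099929528865, 'cy': 185.12351546417847}
top {'fx': 383.4985910334274, 'fy': 383.4985910334274, 'cx': 258.4035771528219, 'cy': 192.59808510490527}
rect mm ((497.755126953125, -263.14666748046875), (82.02860260009766, 75.00386047363281), 47.251708984375) depth pt [ 0.4918 -0.2522  0.1069]
rect mm ((317.449951171875, 55.156410217285156), (38.8064079284668, 60.2138557434082), 6.810274600982666) depth pt [0.317  0.0543 0.0638]
rect mm ((460.0220642089844, -69.84536743164062), (27.512189865112305, 22.48590087890625), 2.6112046241760254) depth pt [ 0.4605 -0.0686  0.056 ]
```

View pics/c3.png

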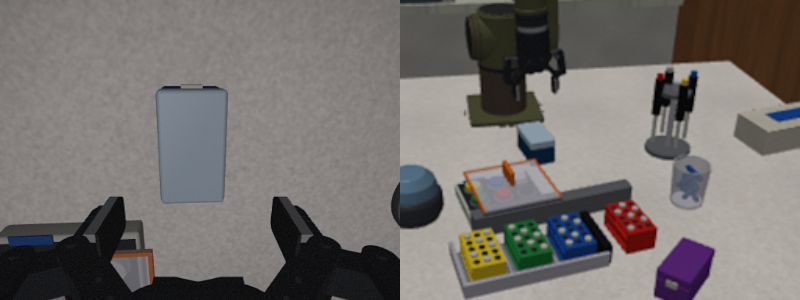

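The box stands upright on the bench at about (0.28, 0.047), and the guard's sweep is free. Next I close the gripper and go to the right of the tab.

```bash
cat >> h.py <<'E'
TH=np.radians(10.9);C=np.array([.489,-.063])
def con(x,y,z): # console mm -> world
    c,s=np.cos(TH),np.sin(TH);return np.array([C[0]+(x*c-y*s)/1000,C[1]+(x*s+y*c)/1000,z])
def incon(p):
    c,s=np.cos(TH),np.sin(TH);d=(np.array(p[:2])-C)*1000;return np.array([d[0]*c+d[1]*s,-d[0]*s+d[1]*c]).round(1)
E
python3 - <<'E'
from h import *
move(con(-2,-18,.165),TH);move(con(-2,-18,.088),TH)
E
```

```text
shift [ 178.9   -9.3 -165.6] turn -0.03 t 9.8 F [-0.3 -1.2 -0.1]
shift [ 179.1   67.6 -169.9] turn -0.03 t 9.8 F [-0.3 -1.2 -0.1]
```

carry_out --plan '[[-1,[30,-9,-28],0],[-1,[60,-9,-56],0],[-1,[90,-9,-84],0],[-1,[120,-9,-112],0],[-1,[150,-9,-140],0],[-1,[179,-9,-166],0],[-1,[179,-9,-166],0],[-1,[179,-9,-166],0],[-1,[179,-9,-166],0],[-1,[179,-9,-166],0]]'

```text
time: 10.8
position: [0.4884, -0.0807, 0.1633]
tcp_rot: [-0.684, -0.062, 0.071, 0.724]
wrist_force: [0.9, -0.1, 1.2]
finger_gap: -0.0
```

Run:
```python
from h import *
im,_=grab('wrist');s=sense();print(s['position'],incon(s['position']),s['finger_gap'],s['joints'].round(3))
cv2.imwrite('pics/w4.png',cv2.resize(np.clip(im[:,:,::-1]*1.5,0,255).astype('uint8'),(800,600),interpolation=cv2.INTER_CUBIC))
move(con(-2,-18,.088),TH)
```

```text
wrist {'fx': 324.185619839131, 'fy': 324.185619839131, 'cx': 253.2454354357441, 'cy': 191.2583210414101}
[ 0.48873451 -0.08073839  0.16366406] [ -3.6 -17.4] -0.00032595442092970796 [-0.194  0.285 -0.349  0.963  0.051 -0.384]
shift [ 2.  75.5 -5. ] turn -0.02 t 10.85 F [-0.1  0.2 -0.1]
```

View pics/w4.png

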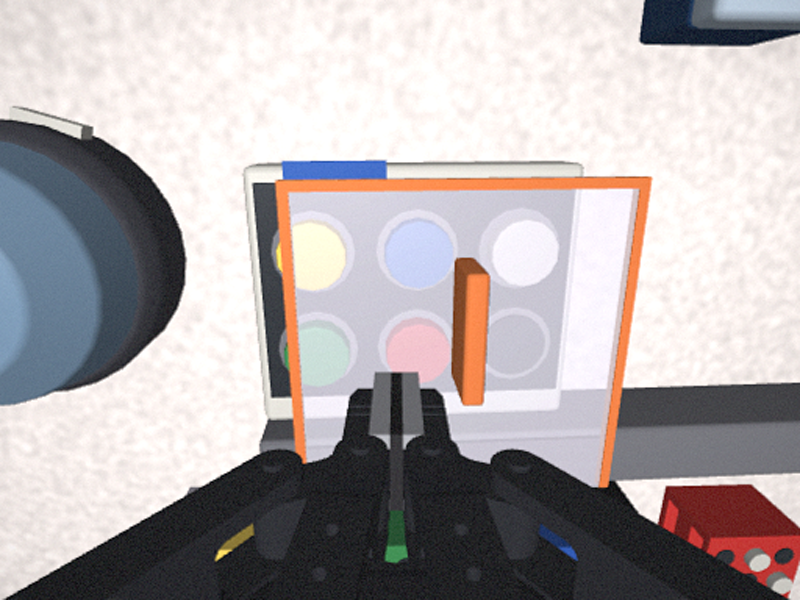

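The view (turned 180°) shows the closed fingers at (397,400) on the shut-side of the tab (470,330). Keys: yellow (311,257), blue (419,254), white (525,252), green (318,355), red (418,350), plug (517,343). The guard is slightly open and the bay is clear.

Run:
```python
from h import *
for n,u,v in[('white',525,252),('blue',419,254),('yellow',311,257),('red',418,350),('green',318,353)]:
    print(n,incon(atz('wrist',u*.64,v*.64,.046)))
for u,v,h in[(456,260,.09),(487,272,.09),(485,404,.09),(463,404,.09)]: print('tab',incon(atz('wrist',u*.64,v*.64,h)))
print('guardedge L,R at near',incon(atz('wrist',278*.64,182*.64,.058)),incon(atz('wrist',650*.64,179*.64,.058)))
```

```text
white [-29.7  51.9]
blue [-29.5   0.1]
yellow [-28.8 -51.6]
red [20.7  0.2]
green [ 20.9 -50.7]
tab [-36.7  10.2]
tab [-31.5  22.9]
tab [27.9 25.2]
tab [27.5 15.5]
guardedge L,R at near [-64.7 -62.6] [-65.  102.6]
```

carry_out --plan '[[-1,[2,20,-5],0],[-1,[2,45,-5],0],[-1,[2,70,-5],0],[-1,[2,75.5,-5],0],[-1,[2,75.5,-5],0],[-1,[2,75.5,-5],0]]'

```text
time: 11.45
position: [0.4924, -0.0818, 0.0893]
tcp_rot: [-0.684, -0.063, 0.069, 0.723]
wrist_force: [0.4, -1.3, 0.5]
finger_gap: 0.0002
```

carry_out --plan '[[-1,[0,0.5,8],0],[-1,[0,1,16],0],[-1,[0,1.4,24],0],[-1,[0,1.9,33],0],[-1,[0,2.5,43],0],[-1,[0,3,53],0],[-1,[0,3.6,63],0],[-1,[0,4.2,73],0],[-1,[0,4.8,83],0],[-1,[0,5.3,93],0],[-1,[0,5.8,100],0],[-1,[0,5.8,100],0]]'

```text
time: 12.65
position: [0.4722, 0.0179, 0.0878]
tcp_rot: [-0.683, -0.063, 0.071, 0.724]
wrist_force: [0.2, 0.2, -0.2]
finger_gap: 0.0001
```

Run:
```python
from h import *
s=sense();print(s['position'],incon(s['position']),s['wrist_force'])
im,_=grab('wrist')
hsv=cv2.cvtColor(im,cv2.COLOR_RGB2HSV);m=cv2.inRange(hsv,(3,150,60),(15,255,255))
v,u=np.nonzero(m);P=np.array([incon(dep('wrist',a,b)).tolist()+[dep('wrist',a,b)[2]*1000] for a,b in zip(u,v)])
t=P[(P[:,2]>84)];print(len(t),np.percentile(t,[2,50,98],axis=0).round(1) if len(t) else '')
g=P[(P[:,2]<66)&(P[:,2]>50)];print(np.percentile(g,[1,99],axis=0).round(1))
```

```text
[0.47217778 0.0178682  0.08777199] [-1.2 82.6] [ 0.20915749  0.18100824 -0.22698384]
wrist {'fx': 324.185619839131, 'fy': 324.185619839131, 'cx': 253.2454354357441, 'cy': 191.2583210414101}
1892 [[-80.   75.   85.2]
 [-16.4 100.7  89.7]
 [  2.9 105.5 208.5]]
[[-66.2  18.3  55.6]
 [ 56.2 184.7  63. ]]
```

carry_out --plan '[[-1,[0,0.6,10],0],[-1,[0,1.2,20],0],[-1,[0,1.7,30],0],[-1,[0,2.3,40],0],[-1,[0,2.9,50],0],[-1,[0,3.5,60],0],[-1,[0,4,68],0],[-1,[0,4.2,73],0],[-1,[0,4.2,73],0],[-1,[0,4.2,73],0]]'

```text
time: 13.7
position: [0.4604, 0.0891, 0.0884]
tcp_rot: [-0.683, -0.064, 0.069, 0.724]
wrist_force: [-0.2, 0.6, 0.2]
finger_gap: 0.0001
```

Run:
```python
from h import *
s=sense();print(s['position'],incon(s['position']),s['wrist_force'])
im,_=grab('wrist')
hsv=cv2.cvtColor(im,cv2.COLOR_RGB2HSV);m=cv2.inRange(hsv,(3,150,60),(15,255,255))
v,u=np.nonzero(m);P=np.array([incon(dep('wrist',a,b)).tolist()+[dep('wrist',a,b)[2]*1000] for a,b in zip(u,v)])
t=P[(P[:,2]>84)];print(len(t),np.percentile(t,[2,50,98],axis=0).round(1) if len(t) else '')
g=P[(P[:,2]<66)&(P[:,2]>50)];print(np.percentile(g,[1,99],axis=0).round(1))
M=R.from_quat(s['tcp_rot']).as_matrix()
p=s['position']
move(con(*(incon(p)+[0,-12]),.088));move(con(-29.5,0,.14)-M[:,1]*.022*0);
```

```text
[0.46039241 0.08907079 0.08837918] [  0.7 154.7] [-0.18091868  0.62471041  0.15284182]
wrist {'fx': 324.185619839131, 'fy': 324.185619839131, 'cx': 253.2454354357441, 'cy': 191.2583210414101}
2044 [[-78.5 147.3  85.1]
 [-15.4 173.4  89.7]
 [  5.5 178.2 208.8]]
[[-66.3  90.9  56.9]
 [ 59.2 257.2  63.5]]
shift [  0.1  -0.3 -11.8] turn None t 13.75 F [ 0.2  0.3 -0. ]
shift [ -29.9  -60.4 -151.3] turn None t 13.75 F [ 0.2  0.3 -0. ]
```

carry_out --plan '[[-1,[0,0,-12],0],[-1,[0,-30,-14],0],[-1,[0,-60,-14],0],[-1,[-10,-60,-50],0],[-1,[-20,-60,-85],0],[-1,[-30,-60,-120],0],[-1,[-30,-60,-151],0],[-1,[-30,-60,-151],0],[-1,[-30,-60,-151],0],[-1,[-30,-60,-151],0]]'

```text
time: 14.75
position: [0.4588, -0.0684, 0.1395]
tcp_rot: [-0.684, -0.063, 0.07, 0.724]
wrist_force: [-0.3, 0.8, 0.2]
finger_gap: -0.0
```

```bash
cat >> h.py <<'E'
def over(x,y,ztip):
    M=R.from_quat(sense()['tcp_rot']).as_matrix();move(con(x,y,ztip)-M[:,1]*.022)
E
python3 - <<'E'
from h import *
s=sense();print(s['position'],incon(s['position']),s['wrist_force'])
im,_=grab('wrist');cv2.imwrite('pics/w5.png',cv2.resize(np.clip(im[:,:,::-1]*1.3,0,255).astype('uint8'),(800,600),interpolation=cv2.INTER_CUBIC))
over(-29.5,0,.060);over(-29.5,0,.037)
E
```

```text
[ 0.45879909 -0.06842519  0.13946211] [-30.7   0.4] [-0.32548317  0.78144392  0.19786495]
wrist {'fx': 324.185619839131, 'fy': 324.185619839131, 'cx': 253.2454354357441, 'cy': 191.2583210414101}
shift [ 1.5 57.3 -5.2] turn None t 14.8 F [ 0.3 -0.4 -0.8]
shift [ 1.6 80.3 -6.5] turn None t 14.8 F [ 0.3 -0.4 -0.8]
```

View pics/w5.png

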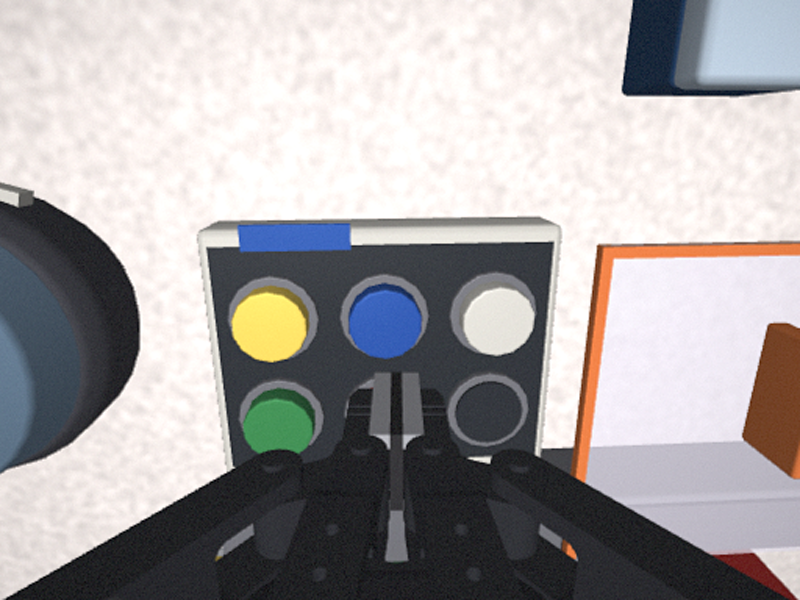

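Guard open and the keys bare: blue (385,320), yellow (270,325), white (498,320), green (279,423). Pressing blue.

carry_out --plan '[[-1,[1.5,30,-3],0],[-1,[1.5,57,-5],0],[-1,[1.5,66,-5.5],0],[-1,[1.5,73,-6],0],[-1,[1.5,79,-6.4],0],[-1,[1.5,80.3,-6.5],0],[-1,[1.5,80.3,-6.5],0],[-1,[1.5,80.3,-6.5],0]]'

```text
time: 15.6
position: [0.4602, -0.0696, 0.0601]
tcp_rot: [-0.683, -0.063, 0.07, 0.724]
wrist_force: [-3.7, 2.1, 6.7]
finger_gap: -0.0
```

carry_out --plan '[[-1,[0,1,0],0],[-1,[0,1.5,0],0],[-1,[0,1.5,0],0]]'

```text
time: 15.9
position: [0.4602, -0.0696, 0.0598]
tcp_rot: [-0.684, -0.063, 0.07, 0.724]
wrist_force: [-7.3, 2.6, 17.9]
finger_gap: 0.0002
```

Run:
```python
from h import *
s=sense();print(s['position'],incon(s['position']),s['wrist_force'])
over(-29.5,0,.080);over(22.5,-51.5,.080);over(22.5,-51.5,.0365)
```

```text
[ 0.46023669 -0.06964679  0.05977099] [-29.5  -1.1] [-7.27420091  2.61379731 17.90997425]
shift [ -0.1 -42.1   2.2] turn None t 15.9 F [-7.3  2.6 17.9]
shift [ 52.  -45.3 -49. ] turn None t 15.9 F [-7.3  2.6 17.9]
shift [ 52.2  -1.9 -51.5] turn None t 15.9 F [-7.3  2.6 17.9]
```

carry_out --plan '[[-1,[0,-20,1],0],[-1,[0,-42,2.2],0],[-1,[26,-45,-25],0],[-1,[52,-46,-49],0],[-1,[52,-46,-49],0],[-1,[52,-46,-49],0],[-1,[52,-46,-49],0]]'

```text
time: 16.6
position: [0.5204, -0.1106, 0.1004]
tcp_rot: [-0.684, -0.062, 0.07, 0.724]
wrist_force: [0.0, -0.6, 0.3]
finger_gap: 0.0
```

Run:
```python
from h import *
s=sense();print(s['position'],incon(s['position']),s['wrist_force'])
im,_=grab('wrist');d=np.load('wrist.npz')['d']
for n,x,y in[('blue',-29.5,0),('yellow',-29.5,-51.7),('white',-29.5,52)]:
    u,v=proj('wrist',con(x,y,.045)); P=[dep('wrist',u+a,v+b)[2]*1000 for a in range(-5,6) for b in range(-5,6)];print(n,(u,v),np.median(P).round(1),im[int(v),int(u)])
over(22.5,-51.5,.0365);over(22.5,-51.5,.050)
```

```text
[ 0.52040926 -0.11064362  0.10036227] [ 21.8 -52.7] [ 0.02972631 -0.55761643  0.30546038]
wrist {'fx': 324.185619839131, 'fy': 324.185619839131, 'cx': 253.2454354357441, 'cy': 191.2583210414101}
blue (np.float64(343.8709479345652), np.float64(140.11896346724018)) 43.3 [ 52  90 175]
yellow (np.float64(250.38535261920603), np.float64(141.15805518075086)) 45.8 [237 223 109]
white (np.float64(435.0203557936172), np.float64(139.10583846035277)) 46.0 [213 212 204]
shift [ 1.2 41.8 -2.6] turn None t 16.65 F [-0.2 -1.3 -0. ]
shift [ 1.2 28.3 -1.8] turn None t 16.65 F [-0.2 -1.3 -0. ]
```

Blue has come back to 43.3 mm (taken), while yellow and white are still fresh. Pressing green.

carry_out --plan '[[-1,[1,20,-1.5],0],[-1,[1,28,-1.8],0],[-1,[1,34,-2.2],0],[-1,[1,39,-2.5],0],[-1,[1,42,-2.6],0],[-1,[1,43,-2.6],0],[-1,[1,43,-2.6],0],[-1,[1,43,-2.6],0]]'

```text
time: 17.45
position: [0.5209, -0.1107, 0.0597]
tcp_rot: [-0.684, -0.062, 0.07, 0.724]
wrist_force: [-7.2, 1.6, 20.9]
finger_gap: -0.0002
```

Run:
```python
from h import *
s=sense();print(s['position'],incon(s['position']),s['wrist_force'])
over(22.5,-51.5,.080);over(-29.5,-51.5,.080)
```

```text
[ 0.52088727 -0.11068102  0.05973122] [ 22.3 -52.9] [-7.24765843  1.64103331 20.86688604]
shift [  0.1 -42.2   2.5] turn None t 17.45 F [-7.2  1.6 20.9]
shift [-51.9 -41.9   2.4] turn None t 17.45 F [-7.2  1.6 20.9]
```

carry_out --plan '[[-1,[0,-20,1],0],[-1,[0,-44,2.5],0],[-1,[-26,-44,2.5],0],[-1,[-52,-44,2.5],0],[-1,[-52,-44,2.5],0],[-1,[-52,-44,2.5],0],[-1,[-52,-44,2.5],0]]'

```text
time: 18.15
position: [0.4726, -0.121, 0.1019]
tcp_rot: [-0.684, -0.064, 0.069, 0.723]
wrist_force: [0.1, -0.1, 0.3]
finger_gap: 0.0003
```

Run:
```python
from h import *
s=sense();print(s['position'],incon(s['position']),s['wrist_force'])
over(-29.5,-51.5,.0365)
```

```text
[ 0.47263396 -0.12099968  0.10193417] [-27.  -53.9] [ 0.06309501 -0.13171898  0.34521269]
shift [-2.3 43.5 -1.3] turn None t 18.15 F [ 0.1 -0.1  0.3]
```

carry_out --plan '[[-1,[-1.5,20,-0.5],0],[-1,[-1.5,28,-1],0],[-1,[-1.5,35,-1.3],0],[-1,[-1.5,40,-1.3],0],[-1,[-1.5,43,-1.3],0],[-1,[-1.5,44,-1.3],0],[-1,[-1.5,44,-1.3],0],[-1,[-1.5,44,-1.3],0]]'

```text
time: 18.95
position: [0.4699, -0.1203, 0.0598]
tcp_rot: [-0.684, -0.063, 0.069, 0.723]
wrist_force: [-5.0, 0.2, 18.1]
finger_gap: 0.0001
```

Run:
```python
from h import *
s=sense();print(s['position'],incon(s['position']),s['wrist_force'])
over(-29.5,-51.5,.080);over(-29.5,52,.080)
```

```text
[ 0.4698682  -0.12034002  0.05977759] [-29.6 -52.7] [-4.96463684  0.18221002 18.08059199]
shift [  0.1 -42.1   2.3] turn None t 18.95 F [-5.   0.2 18.1]
shift [ -0.2 -36.4 105.6] turn None t 18.95 F [-5.   0.2 18.1]
```

carry_out --plan '[[-1,[0,-20,1],0],[-1,[0,-43,2.5],0],[-1,[0,-41,35],0],[-1,[0,-39,70],0],[-1,[0,-37.5,105.6],0],[-1,[0,-37.5,105.6],0],[-1,[0,-37.5,105.6],0],[-1,[0,-37.5,105.6],0]]'

```text
time: 19.75
position: [0.451, -0.0189, 0.1012]
tcp_rot: [-0.684, -0.063, 0.069, 0.723]
wrist_force: [-0.1, 0.9, 0.3]
finger_gap: -0.0003
```

Run:
```python
from h import *
s=sense();print(s['position'],incon(s['position']),s['wrist_force'])
im,_=grab('wrist')
for n,x,y in[('blue',-29.5,0),('yellow',-29.5,-51.7),('white',-29.5,52),('green',22.5,-51.7)]:
    u,v=proj('wrist',con(x,y,.045)); P=[dep('wrist',u+a,v+b)[2]*1000 for a in range(-5,6) for b in range(-5,6)];print(n,(round(u),round(v)),np.median(P).round(1),im[int(v),int(u)])
over(-29.5,52,.0365)
```

```text
[ 0.45100266 -0.01893235  0.10117145] [-29.   50.5] [-0.05444769  0.88472394  0.34851512]
wrist {'fx': 324.185619839131, 'fy': 324.185619839131, 'cx': 253.2454354357441, 'cy': 191.2583210414101}
blue (163, 229) 43.2 [ 44  75 143]
yellow (72, 231) 43.3 [197 170  79]
white (252, 226) 46.0 [178 177 171]
green (87, 307) 43.3 [ 51 110  65]
shift [-0.2 42.6 -1.9] turn None t 19.8 F [-0.  -0.2  0. ]
```

Blue, green and yellow are all taken at 43.2–43.3 mm. Now white.

carry_out --plan '[[-1,[0,20,-1],0],[-1,[0,28,-1.3],0],[-1,[0,35,-1.6],0],[-1,[0,40,-1.9],0],[-1,[0,43,-1.9],0],[-1,[0,43.5,-1.9],0],[-1,[0,43.5,-1.9],0],[-1,[0,43.5,-1.9],0]]'

```text
time: 20.6
position: [0.4498, -0.0188, 0.0597]
tcp_rot: [-0.685, -0.063, 0.069, 0.723]
wrist_force: [-6.3, -3.6, 23.7]
finger_gap: -0.0001
```

Run:
```python
from h import *
s=sense();print(s['position'],incon(s['position']),s['wrist_force'])
over(-29.5,52,.120);over(0,205,.120);over(0,205,.066);over(0,22,.066)
```

```text
[ 0.44982291 -0.01882687  0.0596673 ] [-30.1  50.8] [-6.26126026 -3.58391824 23.70801471]
shift [  0.3 -82.2   4.5] turn None t 20.6 F [-6.3 -3.6 23.7]
shift [ 29.4 -74.  157.4] turn None t 20.6 F [-6.3 -3.6 23.7]
shift [ 29.6 -20.  154.4] turn None t 20.6 F [-6.3 -3.6 23.7]
shift [ 30.2 -30.  -28.3] turn None t 20.6 F [-6.3 -3.6 23.7]
```

carry_out --plan '[[-1,[0,-40,2],0],[-1,[0,-84,4.5],0],[-1,[8,-82,42],0],[-1,[16,-79,80],0],[-1,[24,-77,120],0],[-1,[29,-75,160],0],[-1,[29,-75,160],0],[-1,[29,-75,160],0],[-1,[29,-75,160],0],[-1,[29,-75,160],0]]'

```text
time: 21.6
position: [0.4498, 0.1392, 0.1412]
tcp_rot: [-0.684, -0.062, 0.069, 0.723]
wrist_force: [0.4, -0.7, -0.2]
finger_gap: 0.0001
```

Run:
```python
from h import *
s=sense();print(s['position'],incon(s['position']),s['wrist_force'])
im,_=grab('wrist');cv2.imwrite('pics/w6.png',cv2.resize(np.clip(im[:,:,::-1]*1.3,0,255).astype('uint8'),(800,600),interpolation=cv2.INTER_CUBIC))
for n,x,y in[('blue',-29.5,0),('white',-29.5,52)]:
    u,v=proj('wrist',con(x,y,.045))
    print(n,u,v)
    if 6<u<505 and 6<v<377: print(np.median([dep('wrist',u+a,v+b)[2]*1000 for a in range(-5,6) for b in range(-5,6)]).round(1))
over(0,207,.066)
```

```text
[0.44983393 0.13919473 0.14118456] [-2.00e-01  2.06e+02] [ 0.38834269 -0.71348399 -0.20868946]
wrist {'fx': 324.185619839131, 'fy': 324.185619839131, 'cx': 253.2454354357441, 'cy': 191.2583210414101}
blue -70.17021372350845 169.36766104568082
white 12.702086346999067 167.97174859865837
43.7
shift [ 0.5 53.2 -3.2] turn None t 21.65 F [ 0.7 -0.2 -0. ]
```

View pics/w6.png

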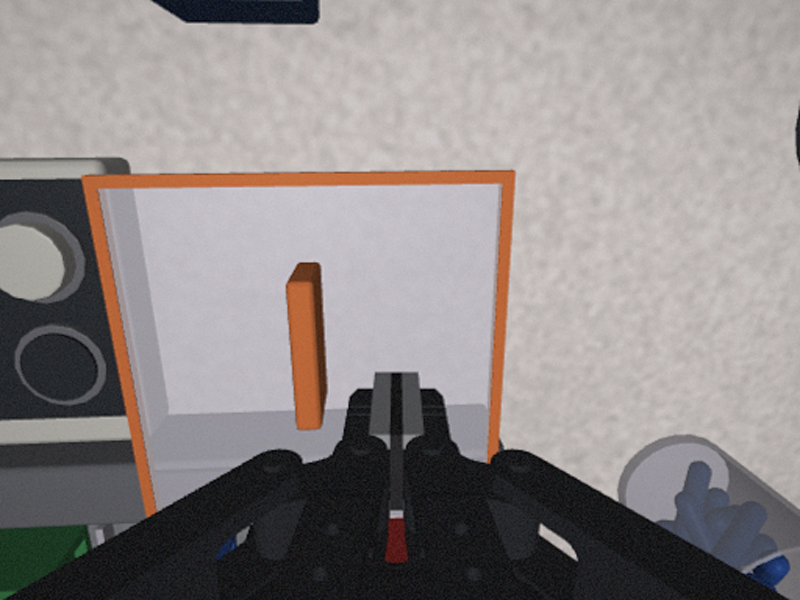

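White is taken (43.7 mm), and the fingers at (397,400) are on the open side of the tab (310,345). Lowering and pushing shut.

carry_out --plan '[[-1,[0,20,-1],0],[-1,[0,40,-2],0],[-1,[0,53,-3],0],[-1,[0,53,-3],0],[-1,[0,52.5,-12],0],[-1,[0,52,-22],0],[-1,[0,51.5,-32],0],[-1,[0,51,-42],0],[-1,[0,50.3,-52],0],[-1,[0,49.7,-62],0],[-1,[0,49,-75],0],[-1,[0,48.5,-85],0]]'

```text
time: 22.85
position: [0.4658, 0.0586, 0.0884]
tcp_rot: [-0.684, -0.063, 0.069, 0.723]
wrist_force: [1.6, 2.2, 1.8]
finger_gap: 0.0001
```

carry_out --plan '[[-1,[0,-0.6,-10],0],[-1,[0,-1.2,-20],0],[-1,[0,-1.7,-30],0],[-1,[0,-2.3,-40],0],[-1,[0,-2.9,-50],0],[-1,[0,-3.5,-60],0],[-1,[0,-4,-70],0],[-1,[0,-4.5,-80],0],[-1,[0,-4.8,-85],0],[-1,[0,-4.8,-85],0],[-1,[0,-4.8,-85],0]]'

```text
time: 23.95
position: [0.4799, -0.0245, 0.0877]
tcp_rot: [-0.684, -0.062, 0.07, 0.723]
wrist_force: [-0.3, -0.1, 0.4]
finger_gap: -0.0002
```

```bash
cat >> h.py <<'E'
def guard():
    s=sense();print(s['position'],incon(s['position']),s['wrist_force'].round(1))
    im,_=grab('wrist')
    m=cv2.inRange(cv2.cvtColor(im,cv2.COLOR_RGB2HSV),(3,150,60),(15,255,255))
    v,u=np.nonzero(m);P=np.array([[*incon(dep('wrist',a,b)),dep('wrist',a,b)[2]*1000] for a,b in zip(u,v)])
    t=P[(P[:,2]>86)&(P[:,2]<94)&(abs(P[:,0])<40)];print('tab',len(t),np.percentile(t,[2,50,98],axis=0).round(1).tolist())
    g=P[(P[:,2]<64)&(P[:,2]>50)];print('plate',np.percentile(g,[1,99],axis=0).round(1).tolist())
E
python3 -c "
from h import *
guard()"
```

```text
[ 0.47992774 -0.02450667  0.08769137] [-1.6 39.5] [-0.3 -0.1  0.4]
wrist {'fx': 324.185619839131, 'fy': 324.185619839131, 'cx': 253.2454354357441, 'cy': 191.2583210414101}
tab 1800 [[-30.9, 14.2, 86.9], [-16.4, 18.8, 89.7], [1.2, 23.6, 91.0]]
plate [[-65.9, -64.6, 57.0], [53.1, 101.5, 60.0]]
```

carry_out --plan '[[-1,[0,-0.4,-6],0],[-1,[0,-0.8,-12],0],[-1,[0,-1,-17],0],[-1,[0,-1.1,-19],0],[-1,[0,-1.1,-19],0],[-1,[0,-1.1,-19],0]]'

```text
time: 24.6
position: [0.4849, -0.0431, 0.0882]
tcp_rot: [-0.684, -0.063, 0.069, 0.723]
wrist_force: [-0.3, 0.7, 0.5]
finger_gap: -0.0
```

carry_out --plan '[[-1,[0,0,-1],0],[-1,[0,0,-2],0],[-1,[0,0,-2],0]]'

```text
time: 24.9
position: [0.485, -0.0439, 0.0882]
tcp_rot: [-0.683, -0.063, 0.07, 0.724]
wrist_force: [-0.9, 5.1, 1.4]
finger_gap: -0.0004
```

```bash
python3 -c "
from h import *
guard()"
```

```text
[ 0.48503908 -0.04385821  0.08817395] [-0.3 19.5] [-0.9  5.1  1.4]
wrist {'fx': 324.185619839131, 'fy': 324.185619839131, 'cx': 253.2454354357441, 'cy': 191.2583210414101}
tab 1795 [[-30.8, -4.4, 87.4], [-16.3, 0.1, 89.7], [2.7, 5.0, 90.9]]
plate [[-66.0, -83.1, 55.9], [53.6, 83.1, 60.0]]
```

The guard is at its stop: tab and plate are centred at 0 mm, with 5 N on the fingers. Backing off.

carry_out --plan '[[-1,[0,0,8],0],[-1,[0,0,15],0],[-1,[0,-40,15],0],[-1,[0,-80,18],0],[-1,[0,-120,20],0],[-1,[0,-120,20],0],[-1,[0,-120,20],0],[-1,[0,-120,20],0]]'

```text
time: 25.75
position: [0.4819, -0.0315, 0.2078]
tcp_rot: [-0.684, -0.062, 0.07, 0.723]
wrist_force: [-0.4, -0.3, 0.2]
finger_gap: -0.0003
```

Run:
```python
from h import *
guard()
im=np.load('wrist.npz')['im'];im2,_=grab('scene')
a=cv2.resize(im[:,:,::-1],(400,300));b=cv2.resize(im2[60:252,160:416,::-1],(400,300))
cv2.imwrite('pics/c7.png',np.hstack([a,b]))
for n in('top',):
    z0=np.load('top.npz')['im'].astype(int);z1=grab('top')[0].astype(int)
```

```text
[ 0.48190076 -0.0314936   0.20775861] [-1.  32.3] [-0.4 -0.3  0.2]
wrist {'fx': 324.185619839131, 'fy': 324.185619839131, 'cx': 253.2454354357441, 'cy': 191.2583210414101}
tab 935 [[-30.2, -4.1, 87.7], [-3.7, 0.6, 89.8], [26.1, 5.2, 91.2]]
plate [[-65.7, -82.9, 56.5], [94.9, 83.2, 60.2]]
scene {'fx': 358.97194251204246, 'fy': 358.97194251204246, 'cx': 256.9099929528865, 'cy': 185.12351546417847}
top {'fx': 383.4985910334274, 'fy': 383.4985910334274, 'cx': 258.4035771528219, 'cy': 192.59808510490527}
```

View pics/c7.png

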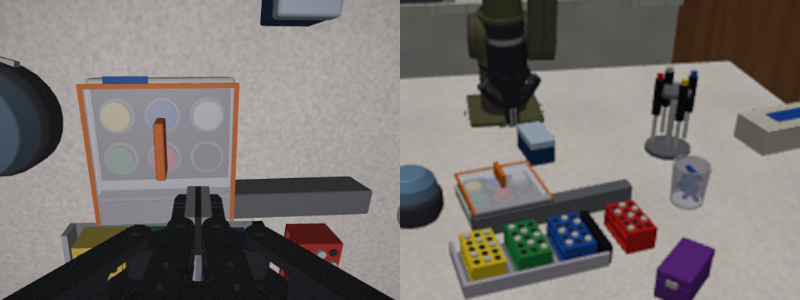

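The guard is shut, the box stands upright, everything else is where it was, and the robot touches nothing. Handing in.

```bash
python3 -c "
from h import *
print(hand_in())"
```

```text
the job is handed in; nothing more can be done
None
```

The job is done and handed in at about 26 s of the 69 s allowed; no verdict is reported.

- **Tip box:** I moved it toward the robot, clear of the guard. It stands upright at about (0.28, 0.05) m, with its top measured at 65 mm.
- **Keys:** I pushed the guard open to about 174 mm, then pressed blue, green, yellow and white, each down to its stop at 18–24 N. Afterwards they read 43.2–43.7 mm, which shows they were taken. The red key, for the rack outside the tray, was left alone.
- **Guard:** I pushed it back onto its stop. The last check put it within about 0.5 mm of fully shut.
- **Everything else:** The racks, centrifuge, tub and pipette stand look unmoved in the last scene picture. I checked this by eye and did not measure it.

**Flaw on the way:** The last joint reached its limit early, which left the tool tilted by about 3° for the rest of the job. I turned it half a turn and allowed for the tilt in every move, and no check showed any effect from it.

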